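# Put the parts rack back in order

## Robot

A 6-joint arm with a two-finger parallel gripper is mounted at the origin on the work surface. World frame = base frame: x ahead of the robot, y to its left, z up, the work surface at z = 0. Lengths are in m, angles in rad, forces in N, time in s.
With the tool pointing down it reaches from about 0.35 to 0.775 m from the base axis. Payload 5.5 kg.
Tool frame: the origin (TCP) lies on the centre line of the jaws, within the pads' length; the fingertips stand 11 mm ahead of it and the grasp point (between the pads) lies 8 mm behind it (env.tip_reach is the distance from the TCP to the fingertips, in m); z points along the fingers, x is the direction in which the jaws open and shut, and the axes are right-handed (so a half turn about z gives the same grasp; the last joint's range is limited). The gripper opens to 85 mm and grips with 20 to 120 N. Pads are 22 mm wide; open, the fingers measure 114 mm over their backs; the gripper's body (76 mm by 85 mm) begins 54 mm behind the grasp point. The pads swing forward as they close: fully open they stand 13 mm farther back than shut.
Start: joints at [-1.268, 0.313, 0.046, 1.304, 0, 1.431], TCP at [0.246, -0.52, 0.242] pointing down, gripper open.
Joint ranges: [-2.76, 2.76], [-0.86, 1.69], [-1.03, 1.26], [-2.2, 2.34], [-1.47, 1.5], [-3.14, 3.14]. Speed limits (rad/s): [2.57, 2.57, 3.14, 3.14, 3.14, 3.14].

## Interface

Orientations are given as a unit quaternion [w, x, y, z].
In Python, from workcell import env gives the robot as it stands.
- The arm moves only by the tool carry_out, never from a script. Its argument "moves" is one flat list of numbers, 7 for each row, row after row: the gripper command: -1 is shut, 1 is fully open, values between are in proportion, then the shift along the tool's x, y, z in m, then the turn, a rotation vector about the tool's x, y, z in degrees. A call has exactly 5 rows; each row shifts and turns the pose as measured when the row begins, along the tool's axes as they then stand; what a row does not reach is not made up. A row lasts 1/8 s, in which the tool goes at most 62.5 mm and 10.7 degrees, less where a joint would pass 70% of its speed; a pose out of reach is approached as far as the arm can. A call is refused whole if a number of a shift passes 0.0625 or a number of a turn 10.7, either way. A call with a gripper value outside its range is refused whole. The fingers move at their own pace and stop on an object; "squeeze" is the grip in N (left out, the last holds). Time passes only in rows, so rows that do not move let the fingers close, or fill a call up. It gives the time, the measured TCP pose, the force and the opening at its end, in the units of the state.
- env.get_state(): the state, without advancing time (a new reading comes with each control period).
- env.read_camera(name): name is "side" or "top"; returns the picture (400x640x3 uint8, red, green, blue); there is no depth.
- env.calibration(name): a dict with "camera_matrix" (3x3 intrinsics, pixels), "rvec" (rotation vector, rad) and "tvec" (3), from world to camera coordinates, as OpenCV has them. Camera axes: x right, y down, z forward; pixel columns grow to the right and rows downward; lengths in m; the calibration is good to about 2 mm. A picture is of the moment at which its call begins. calibration takes no time and is no camera call.
- env.hand_in(): hands the job in, once; it reports no verdict.
The state is a dict: "clock": time; "joint_pos": joint angles; "qvel": joint speeds; "tau": joint torques, N m; "tcp_pos": TCP position; "orientation": TCP orientation; "wrist_force": force on the tool from outside, world axes, zero at the start; "ft_torque": the same for the moment, N m; "finger_gap": finger opening in m.
Only numpy, scipy, OpenCV 4.12 (cv2) and the standard library are available. Lean on these libraries where they do the work, as an engineer would, in place of code of your own. Each camera call takes 0.05 s, during which the arm holds its last target. There are 200 camera calls.

## Task

One of the three bays of the bench rack is empty: slide the teal-fronted parts box that was left out on the bench into that empty bay, and push home the stocked box that has been left sticking out. In the end all three boxes stand straight in the rack, one to a bay, coloured ends towards the robot and flush with the front ends of the dividers. The old cardboard will not stand it to lift or tip a box, so keep the boxes flat on the bench, and leave the spray can, the jar and the wrench alone.

Things in the scene. Friction and masses are not known exactly. Their poses are not given: they have to be found in the camera images.
- rack: Fixed slate-blue rack, three bays open towards the robot. Origin: on the bench, middle of the mouth (front ends of the dividers); x points into the bays, y to the left bay. Dividers 6 mm thick, 40 high, at y = -165, -55, 55, 165: bays 104 mm wide, no floor. Back stop 25 mm high at x = 103. A board roofs x = 53 to 115 mm: underside at 80 mm, top 94, stock on it up to 121; open above for x under 53.
- bay_left (a point): Point on the bench in the left bay of the rack (rack x 50, y 110 mm): where a box's origin lies when the box is centred in that bay with its front flush with the front ends of the dividers; axes as the rack's.
- bay_middle (a point): Point on the bench in the middle bay of the rack (rack x 50, y 0 mm): where a box's origin lies when the box is centred in that bay with its front flush with the front ends of the dividers; axes as the rack's.
- bay_right (a point): Point on the bench in the right bay of the rack (rack x 50, y -110 mm): where a box's origin lies when the box is centred in that bay with its front flush with the front ends of the dividers; axes as the rack's.
- teal_box: Open-topped cardboard parts box with a teal front wall, full of brass bushes: 100 (x) x 90 (y) x 60 mm high, walls 4 mm, filled to 42 mm, about 0.35 kg. Origin: centre of its underside. Its x axis points from the coloured front wall to the plain rear wall. It stands out on the bench, between the robot and the rack, turned somewhat.
- pink_box: Open-topped cardboard parts box with a pink front wall, full of small pulleys: 100 (x) x 90 (y) x 60 mm high, walls 4 mm, filled to 42 mm, about 0.35 kg. Origin: centre of its underside. Its x axis points from the coloured front wall to the plain rear wall. It stands in one of the bays, either home or sticking out 30 to 42 mm.
- yellow_box: Open-topped cardboard parts box with a yellow front wall, full of bolts: 100 (x) x 90 (y) x 60 mm high, walls 4 mm, filled to 42 mm, about 0.35 kg. Origin: centre of its underside. Its x axis points from the coloured front wall to the plain rear wall. It stands in one of the bays, either home or sticking out 30 to 42 mm.
- spray_can: Red spray can, 60 mm across, 170 mm high, standing to the right. Origin: centre of its underside.
- jar: Amber glass jar with a steel lid, 60 mm across, 85 mm high, standing to the left. Origin: centre of its underside.
- wrench: Steel wrench 170 mm long lying flat on the bench to the left. Origin: at the underside, near the middle; x along its length.

How it is judged:
By the outcome, as a careful person would: the job done as asked, in the order asked, and still so for the second after the job is handed in, with the robot touching nothing.
It also fails if it takes over 64 s, if anything falls off the work surface, if the arm or the gripper's body presses on something with over 40 N, if the wrist force passes 120 N, or if a joint passes its speed limit or range.

## Working session

There is one attempt and no reset: what is moved stays moved. The work goes in short steps, Python scripts to look and compute and a tool call to move; the robot and the scene stay as the last step left them, time stands still between calls to the robot, and variables do not carry over. Pictures are saved under pics/ and viewed, about 8 in all and at most 12, crops included, and the job is handed in when it is done.

Besides the shell and the picture viewer there is one more tool, called in YAML: its name, and indented under it one key for each argument. carry_out: Moves the arm, as the interface text tells. Its arguments: {"type":"object","properties":{"moves":{"type":"array"},"squeeze":{"type":"number"}},"required":["moves"]}

```bash
mkdir -p pics; ls
python3 - <<'E'
from workcell import env
import cv2
for n in("top","side"):
    im=env.read_camera(n); cv2.imwrite(f"pics/{n}0.png",im[:,:,::-1])
    c=env.calibration(n); print(n,c)
print(env.get_state())
E
```

```text
pics
top {'camera_matrix': array([[401.03661862,   0.        , 317.01207304],
       [  0.        , 401.03661862, 200.92138237],
       [  0.        ,   0.        ,   1.        ]]), 'rvec': array([ 2.18464527, -2.12275893,  0.13616434]), 'tvec': array([0.02207206, 0.57575654, 0.99823917])}
side {'camera_matrix': array([[466.88409247,   0.        , 318.46301444],
       [  0.        , 466.88409247, 192.06576628],
       [  0.        ,   0.        ,   1.        ]]), 'rvec': array([ 0.03049642, -2.88457926,  1.17831998]), 'tvec': array([0.55917549, 0.02891131, 1.55764347])}
{'clock': 0.1, 'joint_pos': array([-1.26759829e+00,  3.13900401e-01,  4.50955885e-02,  1.30363815e+00,
       -2.71209303e-06,  1.43120568e+00]), 'qvel': array([-1.23362422e-03, -2.00223415e-03,  3.83639865e-03,  1.75410883e-03,
       -3.18366628e-05,  1.29665201e-03]), 'tau': array([ 2.38312437e-03, -4.81724131e+01,  2.99244046e+01,  1.26860462e-02,
       -6.95082076e-05,  1.76452755e-05]), 'tcp_pos': array([ 0.24622407, -0.51911341,  0.24151345]), 'orientation': array([-5.31622012e-04,  8.45121267e-01, -5.34574005e-01, -6.28675067e-04]), 'wrist_force': array([-0.52448654, -0.46585749, -0.5127209 ]), 'ft_torque': array([-0.05440269,  0.02166429, -0.02316701]), 'finger_gap': 0.08568446455215005}
```

View pics/top0.png

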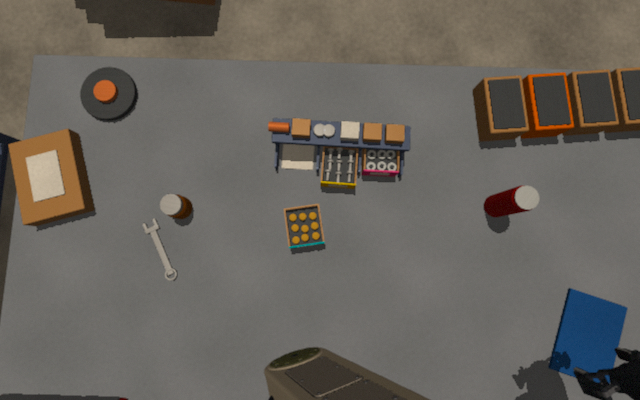

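View pics/side0.png

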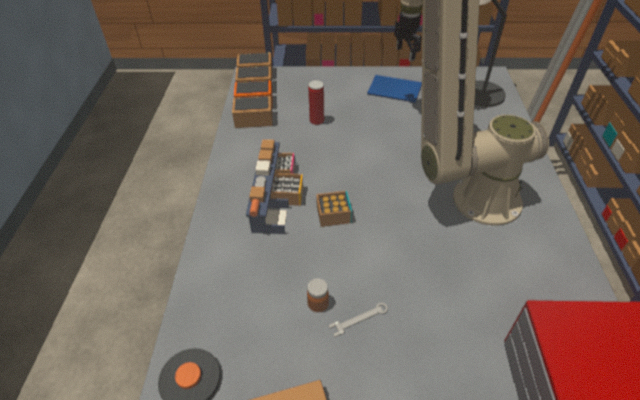

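The left bay is empty (top image, about 297,155, with a pale patch in it). Yellow sticks out of the middle bay (front at about 338,186) and pink looks home on the right (380,174). The teal box is at about (305,228) with its teal end towards the robot. I'll zoom in for corner pixels.

Run:
```python
import cv2
a=cv2.imread("pics/top0.png")[110:260,260:420]
cv2.imwrite("pics/topc.png",cv2.resize(a,None,fx=4,fy=4,interpolation=cv2.INTER_CUBIC))
```

```text
(no output)
```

View pics/topc.png

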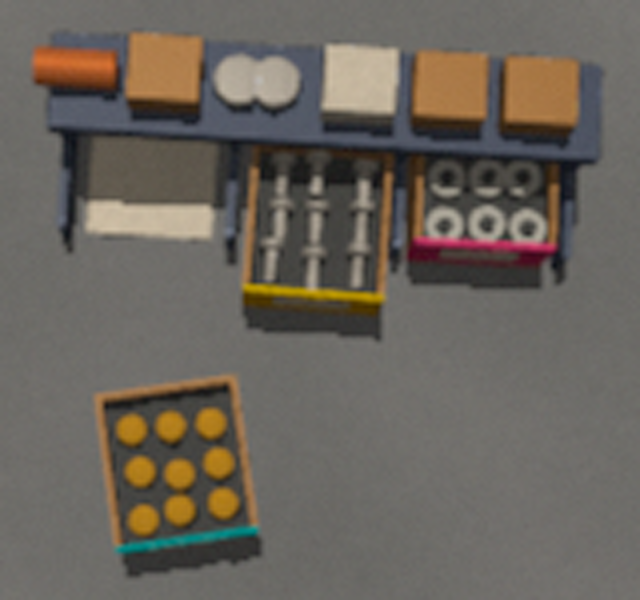

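```bash
cat > h.py <<'E'
import numpy as np, cv2
from workcell import env
from scipy.optimize import least_squares
def cam(n):
    c=env.calibration(n); return c["camera_matrix"],cv2.Rodrigues(c["rvec"])[0],c["tvec"]
def back(n,uv,z):
    K,R,t=cam(n); uv=np.atleast_2d(uv).astype(float)
    d=np.c_[uv,np.ones(len(uv))]@np.linalg.inv(K).T@R; o=-R.T@t
    return (o+d*((z-o[2])/d[:,2])[:,None])
def proj(n,P):
    K,R,t=cam(n); q=(np.asarray(P)@R.T+t)@K.T; return q[:,:2]/q[:,2:]
def fit(n,uv,pts,x0=(.5,0,0)):
    pts=np.array(pts,float)
    def f(p):
        c,s=np.cos(p[2]),np.sin(p[2])
        W=np.c_[p[0]+c*pts[:,0]-s*pts[:,1],p[1]+s*pts[:,0]+c*pts[:,1],pts[:,2]]
        return (proj(n,W)-uv).ravel()
    r=least_squares(f,x0); return r.x,np.abs(r.fun).max()
E
python3 - <<'E'
from h import *
c=lambda L: (np.array(L)-1.5)/4+[260,110]
print("roof corners z94",back("top",c([(48,128),(600,160),(605,65),(55,35)]),.094).round(4))
print("div front bottoms z0?",back("top",c([(68,250),(231,262),(396,270),(560,281)]),0).round(4))
print("div front tops z40",back("top",c([(64,235),(231,250),(396,258),(564,270)]),.04).round(4))
B=[(.05,.045,.06),(.05,-.045,.06),(-.05,-.045,.06),(-.05,.045,.06)]
print("teal",fit("top",c([(96,396),(238,376),(258,530),(118,552)]),B))
print("yellow fr",back("top",c([(243,290),(384,300)]),.06).round(4))
print("pink fr",back("top",c([(412,238),(556,245)]),.06).round(4))
print(fit("top",c([(48,128),(600,160),(605,65),(55,35)]),[(.053,.168,.094),(.053,-.168,.094),(.115,-.168,.094),(.115,.168,.094)]))
E
```

```text
roof corners z94 [[ 0.7129  0.1554  0.094 ]
 [ 0.7023 -0.1874  0.094 ]
 [ 0.7633 -0.1906  0.094 ]
 [ 0.7728  0.1536  0.094 ]]
div front bottoms z0? [[ 0.6549  0.15    0.    ]
 [ 0.6498  0.0398  0.    ]
 [ 0.6475 -0.0715  0.    ]
 [ 0.6432 -0.182   0.    ]]
div front tops z40 [[ 0.6568  0.1487  0.04  ]
 [ 0.6499  0.0398  0.04  ]
 [ 0.6477 -0.0674  0.04  ]
 [ 0.6429 -0.1764  0.04  ]]
teal (array([0.50928501, 0.06931519, 0.17169967]), np.float64(0.5443494716984105))
yellow fr [[ 0.6203  0.0314  0.06  ]
 [ 0.6164 -0.0582  0.06  ]]
pink fr [[ 0.657  -0.0754  0.06  ]
 [ 0.6551 -0.1672  0.06  ]]
(array([ 0.65376788, -0.01476117, -0.0298058 ]), np.float64(1.8052615291012444))
```

```bash
cat >> h.py <<'E'
from scipy.spatial.transform import Rotation as Rn
def pose():
    s=env.get_state(); q=s["orientation"]; R=Rn.from_quat([q[1],q[2],q[3],q[0]])
    return np.array(s["tcp_pos"]),R,s
def plan(target,yaw,n,g):
    """straight steps to TCP target, tool down with x axis at world yaw; prints rows in tool axes"""
    p,R,s=pose(); x=[np.cos(yaw),np.sin(yaw),0]; y=[np.sin(yaw),-np.cos(yaw),0]
    Rt=Rn.from_matrix(np.c_[x,y,[0,0,-1]]); rv=(R.inv()*Rt).as_rotvec()
    out=[]; dp=(np.array(target)-p)/n; dR=Rn.from_rotvec(rv/n)
    for i in range(n):
        out.append([g,*R.inv().apply(dp).round(4),*np.degrees(rv/n).round(2)]); R=R*dR
    X=s["tcp_pos"]; M=Rn.from_quat(np.r_[s["orientation"][1:],s["orientation"][0]]).as_matrix()
    print("t",round(s["clock"],2),"tcp",X.round(4),"yaw",np.arctan2(M[1,0],M[0,0]).round(4),"z",M[:,2].round(4),"gap",round(s["finger_gap"],4),"F",s["wrist_force"].round(2))
    for r in out: print([float(v) for v in r])
E
python3 - <<'E'
from h import *
print(env.tip_reach)
plan([.462,.0611,.16],.172,15,-.06)
E
```

```text
0.011
t 0.1 tcp [ 0.2462 -0.5191  0.2415] yaw -1.128 z [-5.0e-04  1.6e-03 -1.0e+00] gap 0.0857 F [-0.52 -0.47 -0.51]
[-0.06, -0.0288, -0.0296, 0.0055, -0.0, 0.0, -4.97]
[-0.06, -0.0261, -0.032, 0.0055, -0.0, 0.0, -4.97]
[-0.06, -0.0232, -0.0341, 0.0055, -0.0, 0.0, -4.97]
[-0.06, -0.0202, -0.036, 0.0055, -0.0, 0.0, -4.97]
[-0.06, -0.017, -0.0376, 0.0055, -0.0, 0.0, -4.97]
[-0.06, -0.0137, -0.0389, 0.0055, -0.0, 0.0, -4.97]
[-0.06, -0.0103, -0.04, 0.0055, -0.0, 0.0, -4.97]
[-0.06, -0.0068, -0.0407, 0.0055, -0.0, 0.0, -4.97]
[-0.06, -0.0032, -0.0411, 0.0055, -0.0, 0.0, -4.97]
[-0.06, 0.0003, -0.0413, 0.0054, -0.0, 0.0, -4.97]
[-0.06, 0.0039, -0.0411, 0.0054, -0.0, 0.0, -4.97]
[-0.06, 0.0074, -0.0406, 0.0054, -0.0, 0.0, -4.97]
[-0.06, 0.0109, -0.0398, 0.0054, -0.0, 0.0, -4.97]
[-0.06, 0.0143, -0.0387, 0.0054, -0.0, 0.0, -4.97]
[-0.06, 0.0176, -0.0373, 0.0054, -0.0, 0.0, -4.97]
```

carry_out:
  moves: [-0.06,-0.029,-0.03,0.005,0,0,-5,-0.06,-0.026,-0.032,0.005,0,0,-5,-0.06,-0.023,-0.034,0.005,0,0,-5,-0.06,-0.02,-0.036,0.005,0,0,-5,-0.06,-0.017,-0.038,0.005,0,0,-5]
  squeeze: 25

```text
clock: 0.72
tcp_pos: [0.3183, -0.3216, 0.2134]
orientation: [-0.002, 0.942, -0.335, -0.002]
wrist_force: [0.2, 0.1, 1.2]
finger_gap: 0.04
```

carry_out:
  moves: [-0.06,-0.014,-0.039,0.005,0,0,-5,-0.06,-0.01,-0.04,0.005,0,0,-5,-0.06,-0.007,-0.041,0.005,0,0,-5,-0.06,-0.003,-0.041,0.005,0,0,-5,-0.06,0,-0.041,0.005,0,0,-5]

```text
clock: 1.35
tcp_pos: [0.3868, -0.1193, 0.1872]
orientation: [-0.003, 0.993, -0.116, -0.002]
wrist_force: [1.3, 0.1, 0.1]
finger_gap: 0.04
```

```bash
python3 -c "
from h import *
plan([.462,.0611,.14],.172,5,-.06)"
```

```text
t 1.35 tcp [ 0.3868 -0.1193  0.1872] yaw -0.2331 z [-0.0029  0.0061 -1.    ] gap 0.04 F [1.26 0.09 0.07]
[-0.06, 0.0063, -0.0385, 0.0096, -0.07, 0.04, -4.64]
[-0.06, 0.0094, -0.0379, 0.0096, -0.07, 0.04, -4.64]
[-0.06, 0.0125, -0.037, 0.0095, -0.07, 0.04, -4.64]
[-0.06, 0.0154, -0.0359, 0.0095, -0.07, 0.04, -4.64]
[-0.06, 0.0183, -0.0346, 0.0095, -0.07, 0.04, -4.64]
```

carry_out:
  moves: [-0.06,0.006,-0.039,0.01,0,0,-4.7,-0.06,0.009,-0.038,0.01,0,0,-4.7,-0.06,0.012,-0.037,0.01,0,0,-4.7,-0.06,0.015,-0.036,0.01,0,0,-4.7,-0.06,0.018,-0.035,0.01,0,0,-4.7]

```text
clock: 1.98
tcp_pos: [0.4594, 0.0698, 0.1361]
orientation: [-0.003, 0.995, 0.096, -0.001]
wrist_force: [0.3, -0.4, 0.4]
finger_gap: 0.0396
```

```bash
python3 -c "
from h import *
plan([.462,.0611,.10],.172,4,-.06)"
```

```text
t 1.98 tcp [0.4594 0.0698 0.1361] yaw 0.1914 z [-0.0032  0.0058 -1.    ] gap 0.0396 F [ 0.25 -0.39  0.41]
[-0.06, 0.0002, 0.0023, 0.009, -0.09, 0.03, 0.28]
[-0.06, 0.0002, 0.0023, 0.009, -0.09, 0.03, 0.28]
[-0.06, 0.0002, 0.0023, 0.009, -0.09, 0.03, 0.28]
[-0.06, 0.0003, 0.0023, 0.009, -0.09, 0.03, 0.28]
```

carry_out:
  moves: [-0.06,0,0.002,0.009,-0.1,0,0.3,-0.06,0,0.002,0.009,-0.1,0,0.3,-0.06,0,0.002,0.009,-0.1,0,0.3,-0.06,0,0.002,0.009,0,0,0.3,-0.06,0,0,0,0,0,0]

```text
clock: 2.6
tcp_pos: [0.4591, 0.0612, 0.0965]
orientation: [-0.0, 0.996, 0.084, -0.003]
wrist_force: [0.6, -0.7, 0.2]
finger_gap: 0.0404
```

Run:
```python
from h import *
plan([.462,.0611,.059],.172,3,-.06)
a=cv2.cvtColor(env.read_camera("side"),cv2.COLOR_RGB2BGR)
cv2.imwrite("pics/s1.png",cv2.resize(a[120:270,240:400],None,fx=4,fy=4,interpolation=cv2.INTER_CUBIC))
```

```text
t 2.6 tcp [0.4591 0.0612 0.0965] yaw 0.1684 z [-5.9e-03 -2.0e-04 -1.0e+00] gap 0.0404 F [ 0.65 -0.72  0.18]
[-0.06, 0.001, 0.0002, 0.0125, -0.02, 0.11, -0.07]
[-0.06, 0.001, 0.0002, 0.0125, -0.02, 0.11, -0.07]
[-0.06, 0.001, 0.0002, 0.0125, -0.02, 0.11, -0.07]
```

View pics/s1.png

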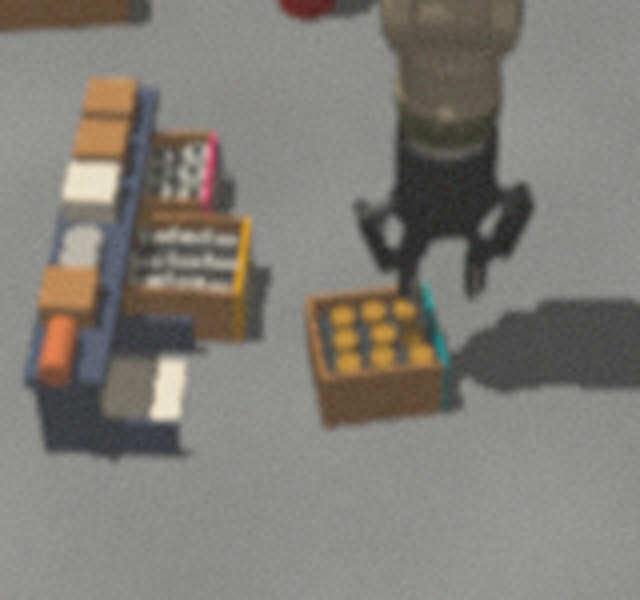

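The jaws straddle the teal wall (about 425,300 in the crop), the inner finger inside the box. The finger linkages look wide (about 357 to 532 in the crop), so I'll measure their extent before going near the roof.

Run:
```python
from h import *
p,R,s=pose(); K,Rc,t=cam("side"); o=-Rc.T@t
for nm,c in dict(inK=(357,208),outK=(534,205),inKtop=(367,198),inTip=(408,300),outTip=(474,297),bodyL=(397,140),bodyR=(497,140)).items():
    uv=(np.array(c)-1.5)/4+[240,120]
    d=Rc.T@np.linalg.inv(K)@np.r_[uv,1]; n=R.as_matrix()[:,1]
    X=o+d*(n@(p-o))/(n@d); print(nm,X.round(3),R.inv().apply(X-p).round(3))
```

```text
inK [0.523 0.072 0.195] [ 0.064  0.    -0.098]
outK [0.39  0.049 0.178] [-0.071  0.    -0.081]
inKtop [0.516 0.071 0.204] [ 0.057  0.    -0.107]
inTip [0.484 0.065 0.091] [0.025 0.    0.006]
outTip [0.432 0.056 0.086] [-0.028  0.     0.012]
bodyL [0.495 0.067 0.257] [ 0.035  0.    -0.161]
bodyR [0.422 0.055 0.247] [-0.039  0.    -0.15 ]
```

carry_out:
  moves: [-0.06,0.001,0,0.0125,0,0.1,0,-0.06,0.001,0,0.0125,0,0.1,0,-0.06,0.001,0,0.0125,0,0.1,0,-0.06,0,0,0,0,0,0,-0.06,0,0,0,0,0,0]

```text
clock: 3.28
tcp_pos: [0.4627, 0.0615, 0.0569]
orientation: [-0.0, 0.996, 0.084, 0.0]
wrist_force: [1.1, -0.4, -0.9]
finger_gap: 0.0399
```

```bash
python3 -c "
from h import *
plan([.462,.0611,.059],.172,1,-.06)"
```

```text
t 3.27 tcp [0.4627 0.0615 0.0569] yaw 0.1682 z [ 8.e-04  8.e-04 -1.e+00] gap 0.0399 F [ 1.1  -0.37 -0.88]
[-0.06, -0.0008, 0.0003, -0.0021, -0.04, -0.05, -0.22]
```

Linkages reach about ±68 mm, 80–100 mm behind the TCP. I'll pinch and steer teal to just short of home, then finish with spread fingers turned 90° so the linkages stay clear of the roof stock.

carry_out:
  moves: [-0.06,0,0,-0.003,0,0,0,-1,0,0,0,0,0,0,-1,0,0,0,0,0,0,-1,0,0,0,0,0,0,-1,0,0,0,0,0,0]
  squeeze: 25

```text
clock: 3.9
tcp_pos: [0.4634, 0.0617, 0.061]
orientation: [-0.0, 0.996, 0.084, 0.001]
wrist_force: [-0.4, 0.2, -0.9]
finger_gap: 0.0032
```

Run:
```python
from h import *
plan([.52,.082,.059],-.031,10,-1)
a=cv2.cvtColor(env.read_camera("top"),cv2.COLOR_RGB2BGR); cv2.imwrite("pics/t1raw.png",a)
```

```text
t 3.9 tcp [0.4634 0.0617 0.061 ] yaw 0.1687 z [ 2.5e-03  8.0e-04 -1.0e+00] gap 0.0032 F [-0.37  0.19 -0.87]
[-1.0, 0.0059, -0.001, 0.0002, -0.0, -0.01, 1.14]
[-1.0, 0.0059, -0.0012, 0.0002, -0.0, -0.01, 1.14]
[-1.0, 0.0059, -0.0013, 0.0002, -0.0, -0.01, 1.14]
[-1.0, 0.0058, -0.0014, 0.0002, -0.0, -0.01, 1.14]
[-1.0, 0.0058, -0.0015, 0.0002, -0.0, -0.01, 1.14]
[-1.0, 0.0058, -0.0016, 0.0002, -0.0, -0.01, 1.14]
[-1.0, 0.0058, -0.0018, 0.0002, -0.0, -0.01, 1.14]
[-1.0, 0.0057, -0.0019, 0.0002, -0.0, -0.01, 1.14]
[-1.0, 0.0057, -0.002, 0.0002, -0.0, -0.01, 1.14]
[-1.0, 0.0056, -0.0021, 0.0002, -0.0, -0.01, 1.14]
```

carry_out:
  moves: [-1,0.006,-0.003,0,0,0,1.2,-1,0.006,-0.003,0,0,0,1.2,-1,0.006,-0.003,0,0,0,1.2,-1,0.006,-0.003,0,0,0,1.2,-1,0.006,-0.003,0,0,0,1.2]

```text
clock: 4.58
tcp_pos: [0.4755, 0.0748, 0.0609]
orientation: [0.007, 1.0, 0.027, -0.014]
wrist_force: [-10.3, -5.1, 13.7]
finger_gap: 0.0031
```

```bash
python3 -c "
from h import *
plan([.526,.099,.060],-.031,5,-1)"
```

```text
t 4.58 tcp [0.4755 0.0748 0.0609] yaw 0.0544 z [-0.0278 -0.0151 -0.9995] gap 0.0031 F [-10.28  -5.13  13.73]
[-1.0, 0.0103, -0.0043, -0.0002, 0.17, 0.32, 0.98]
[-1.0, 0.0103, -0.0045, -0.0001, 0.17, 0.32, 0.98]
[-1.0, 0.0102, -0.0046, -0.0, 0.17, 0.32, 0.98]
[-1.0, 0.0101, -0.0048, 0.0, 0.17, 0.32, 0.98]
[-1.0, 0.01, -0.005, 0.0001, 0.17, 0.32, 0.98]
```

Run:
```python
from h import *
a=cv2.cvtColor(env.read_camera("side"),cv2.COLOR_RGB2BGR)[120:270,240:400]
b=cv2.cvtColor(env.read_camera("top"),cv2.COLOR_RGB2BGR)[130:260,260:400]
a=cv2.resize(a,None,fx=2.5,fy=2.5,interpolation=cv2.INTER_CUBIC);b=cv2.resize(b,(400,375),interpolation=cv2.INTER_CUBIC)
cv2.imwrite("pics/m2.png",np.hstack([a,b]))
s=env.get_state();print(s["wrist_force"],s["ft_torque"],s["tcp_pos"])
```

```text
[-9.04969732 -4.15731109 10.58437601] [-0.54065232  1.70884383 -0.04067482] [0.47612903 0.07516739 0.06098103]
```

View pics/m2.png

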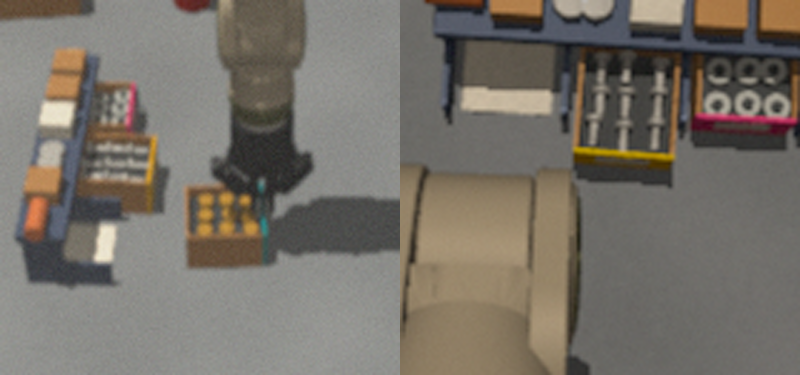

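The box is flat and turning as commanded (side crop, about 225,225); the arm is a little compliant and pressing down. I'll take off some of the down-force while continuing.

carry_out:
  moves: [-1,0.006,-0.004,-0.001,0.2,0.4,1,-1,0.008,-0.005,-0.0005,0.2,0.4,1,-1,0.01,-0.005,0,0.2,0.4,1,-1,0.01,-0.005,0,0.2,0.4,1,-1,0.01,-0.005,0,0.2,0.4,1]

```text
clock: 5.3
tcp_pos: [0.5151, 0.0993, 0.061]
orientation: [0.0, 1.0, -0.02, -0.002]
wrist_force: [-6.8, -3.8, 6.7]
finger_gap: 0.0031
```

```bash
python3 -c "
from h import *
plan([.526,.099,.060],-.031,5,-1)"
```

```text
t 5.3 tcp [0.5151 0.0993 0.061 ] yaw -0.0393 z [-3.5e-03 -2.0e-04 -1.0e+00] gap 0.0031 F [-6.82 -3.83  6.7 ]
[-1.0, 0.0022, -0.0, 0.0002, 0.0, 0.04, -0.1]
[-1.0, 0.0022, -0.0, 0.0002, 0.0, 0.04, -0.1]
[-1.0, 0.0022, -0.0, 0.0002, 0.0, 0.04, -0.1]
[-1.0, 0.0022, -0.0, 0.0002, 0.0, 0.04, -0.1]
[-1.0, 0.0022, -0.0, 0.0002, 0.0, 0.04, -0.1]
```

carry_out:
  moves: [-1,0.012,0,-0.0003,0,0.2,-0.2,-1,0.012,0,0,0,0.2,-0.2,-1,0.012,0,0,0,0.2,-0.1,-1,0.012,0,0,0,0.2,0,-1,0.012,0,0,0,0.2,0]

```text
clock: 5.92
tcp_pos: [0.5732, 0.0996, 0.061]
orientation: [-0.001, 1.0, -0.015, 0.002]
wrist_force: [-7.2, 0.9, 6.5]
finger_gap: 0.0029
```

```bash
python3 -c "
from h import *
plan([.636,.0956,.060],-.031,5,-1)"
```

```text
t 5.92 tcp [0.5732 0.0996 0.061 ] yaw -0.0295 z [ 0.0044  0.0013 -1.    ] gap 0.0029 F [-7.16  0.87  6.54]
[-1.0, 0.0126, 0.0004, 0.0003, -0.02, -0.05, 0.02]
[-1.0, 0.0126, 0.0004, 0.0003, -0.02, -0.05, 0.02]
[-1.0, 0.0126, 0.0004, 0.0002, -0.02, -0.05, 0.02]
[-1.0, 0.0126, 0.0004, 0.0002, -0.02, -0.05, 0.02]
[-1.0, 0.0126, 0.0004, 0.0002, -0.02, -0.05, 0.02]
```

carry_out:
  moves: [-1,0.012,0.0004,0,0,0,0,-1,0.012,0.0004,0,0,0,0,-1,0.012,0.0004,0,0,0,0,-1,0.012,0.0004,0,0,0,0,-1,0.01,0.0004,0,0,0,0]

```text
clock: 6.55
tcp_pos: [0.631, 0.098, 0.061]
orientation: [-0.002, 1.0, -0.014, -0.002]
wrist_force: [-8.0, -0.2, 6.1]
finger_gap: 0.0026
```

carry_out:
  moves: [-1,0,0,0,0,0,0,-0.4,0,0,0,0,0,0,-0.4,0,0,0,0,0,0,-0.4,0,0,-0.01,0,0,0,-0.4,0,0,-0.02,0,0,0]

```text
clock: 7.18
tcp_pos: [0.6337, 0.0982, 0.0907]
orientation: [-0.002, 1.0, -0.014, -0.0]
wrist_force: [-0.8, -0.2, 0.5]
finger_gap: 0.0254
```

```bash
python3 -c "
from h import *
plan([.57,.097,.13],-.031,5,-.4)"
```

```text
t 7.17 tcp [0.6337 0.0982 0.0907] yaw -0.0289 z [-4.0e-04  4.3e-03 -1.0e+00] gap 0.0254 F [-0.77 -0.24  0.49]
[-0.4, -0.0127, 0.0006, -0.0079, -0.05, 0.01, 0.02]
[-0.4, -0.0127, 0.0006, -0.0079, -0.05, 0.01, 0.02]
[-0.4, -0.0127, 0.0006, -0.0079, -0.05, 0.01, 0.02]
[-0.4, -0.0127, 0.0006, -0.0079, -0.05, 0.01, 0.02]
[-0.4, -0.0127, 0.0006, -0.0079, -0.05, 0.01, 0.02]
```

carry_out:
  moves: [-0.4,-0.01,0,-0.01,0,0,0,-0.4,-0.01,0,-0.01,0,0,0,-0.4,-0.01,0,-0.01,0,0,0,-0.4,-0.01,0,-0.01,0,0,0,-0.4,-0.008,0,0,0,0,0]

```text
clock: 7.8
tcp_pos: [0.5833, 0.0997, 0.1355]
orientation: [-0.002, 1.0, -0.014, 0.002]
wrist_force: [0.3, 0.7, 0.7]
finger_gap: 0.0256
```

```bash
python3 -c "
from h import *
plan([.585,.0975,.12],1.54,9,.4)"
```

```text
t 7.8 tcp [0.5833 0.0997 0.1355] yaw -0.0288 z [ 0.0038  0.0046 -1.    ] gap 0.0256 F [0.29 0.73 0.71]
[0.4, 0.0002, 0.0002, 0.0017, -0.01, -0.04, -9.99]
[0.4, 0.0001, 0.0003, 0.0017, -0.01, -0.04, -9.99]
[0.4, 0.0001, 0.0003, 0.0017, -0.01, -0.04, -9.99]
[0.4, 0.0, 0.0003, 0.0017, -0.01, -0.04, -9.99]
[0.4, -0.0, 0.0003, 0.0017, -0.01, -0.04, -9.99]
[0.4, -0.0001, 0.0003, 0.0017, -0.01, -0.04, -9.99]
[0.4, -0.0001, 0.0003, 0.0017, -0.01, -0.04, -9.99]
[0.4, -0.0002, 0.0003, 0.0017, -0.01, -0.04, -9.99]
[0.4, -0.0002, 0.0002, 0.0017, -0.01, -0.04, -9.99]
```

carry_out:
  moves: [0.4,0,0,0.002,0,0,-10,0.4,0,0,0.002,0,0,-10,0.4,0,0,0.002,0,0,-10,0.4,0,0,0.002,0,0,-10,0.4,0,0,0.002,0,0,-10]

```text
clock: 8.43
tcp_pos: [0.5796, 0.0999, 0.124]
orientation: [-0.002, 0.906, 0.422, 0.001]
wrist_force: [-0.1, 0.4, -0.1]
finger_gap: 0.06
```

carry_out:
  moves: [0.4,0,0,0.002,0,0,-10,0.4,0,0,0.002,0,0,-10,0.4,0,0,0.002,0,0,-10,0.4,0,0,0.002,0,0,-10,0.4,0,0,0,0,0,0]

```text
clock: 9.05
tcp_pos: [0.5761, 0.0999, 0.1131]
orientation: [-0.003, 0.699, 0.715, 0.0]
wrist_force: [-0.1, -0.4, -0.6]
finger_gap: 0.0598
```

Run:
```python
from h import *
plan([.585,.0975,.035],1.54,4,.4)
a=cv2.cvtColor(env.read_camera("side"),cv2.COLOR_RGB2BGR)[120:270,220:380]
b=cv2.cvtColor(env.read_camera("top"),cv2.COLOR_RGB2BGR)[110:260,260:420]
f=lambda i:cv2.resize(i,None,fx=2.5,fy=2.5,interpolation=cv2.INTER_CUBIC)
cv2.imwrite("pics/m3.png",np.hstack([f(a),f(b)]))
```

```text
t 9.05 tcp [0.5761 0.0999 0.1131] yaw 1.5925 z [-0.0038  0.0044 -1.    ] gap 0.0598 F [-0.08 -0.38 -0.59]
[0.4, -0.0007, 0.0023, 0.0195, -0.05, -0.06, 0.75]
[0.4, -0.0007, 0.0023, 0.0195, -0.05, -0.06, 0.75]
[0.4, -0.0006, 0.0023, 0.0195, -0.05, -0.06, 0.75]
[0.4, -0.0006, 0.0023, 0.0195, -0.05, -0.06, 0.75]
```

View pics/m3.png

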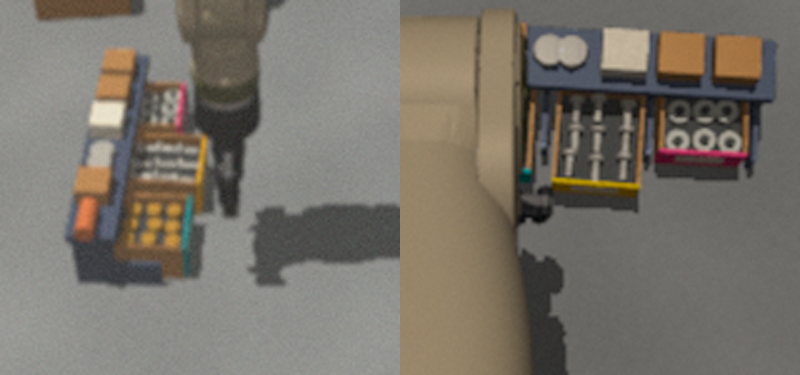

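Teal sits in the left bay, straight and about 20 mm proud (side crop, teal front at about 188,235); the fingers are in front of it. Now I descend and push.

carry_out:
  moves: [0.4,0,0.002,0.019,0,0,0.8,0.4,0,0.002,0.019,0,0,0.8,0.4,0,0.002,0.019,0,0,0.8,0.4,0,0.002,0.019,0,0,0.8,0.4,0,0,0,0,0,0]

```text
clock: 9.78
tcp_pos: [0.5849, 0.1003, 0.0363]
orientation: [-0.002, 0.725, 0.689, 0.001]
wrist_force: [-0.7, -0.5, 0.3]
finger_gap: 0.0596
```

```bash
python3 -c "
from h import *
plan([.630,.0985,.035],1.54,5,.4)"
```

```text
t 9.78 tcp [0.5849 0.1003 0.0363] yaw 1.5205 z [-0.001   0.0044 -1.    ] gap 0.0596 F [-0.74 -0.51  0.29]
[0.4, 0.0001, 0.009, 0.0003, -0.01, -0.05, -0.22]
[0.4, 0.0001, 0.009, 0.0003, -0.01, -0.05, -0.22]
[0.4, 0.0, 0.009, 0.0003, -0.01, -0.05, -0.22]
[0.4, -0.0, 0.009, 0.0003, -0.01, -0.05, -0.22]
[0.4, -0.0, 0.009, 0.0003, -0.01, -0.05, -0.22]
```

carry_out:
  moves: [0.4,-0.001,0.009,0,0,0,-0.2,0.4,-0.001,0.009,0,0,0,-0.2,0.4,-0.001,0.008,0,0,0,-0.2,0.4,0,0.005,0,0,0,-0.2,0.4,0,0.003,0,0,0,-0.2]

```text
clock: 10.4
tcp_pos: [0.6214, 0.0954, 0.0394]
orientation: [-0.002, 0.719, 0.695, 0.002]
wrist_force: [-7.4, -0.0, 3.7]
finger_gap: 0.0595
```

carry_out:
  moves: [0.4,0,0.003,0,0,0,0,0.4,0,0.003,0,0,0,0,0.4,0,0.003,0,0,0,0,0.4,0,0.003,0,0,0,0,0.4,0,0.003,0,0,0,0]

```text
clock: 11.02
tcp_pos: [0.6245, 0.0954, 0.0395]
orientation: [-0.009, 0.718, 0.696, -0.007]
wrist_force: [-7.5, 0.2, 6.7]
finger_gap: 0.0599
```

```bash
python3 -c "
from h import *
plan([.6435,.097,.035],1.54,3,.4)"
```

```text
t 11.03 tcp [0.6245 0.0954 0.0395] yaw 1.5389 z [-0.0228  0.004  -0.9997] gap 0.0599 F [-7.51  0.24  6.72]
[0.4, 0.0007, 0.0063, 0.0014, -0.44, -0.06, -0.02]
[0.4, 0.0007, 0.0063, 0.0014, -0.44, -0.06, -0.02]
[0.4, 0.0007, 0.0063, 0.0014, -0.44, -0.06, -0.02]
```

carry_out:
  moves: [0.4,0,0.006,0.001,-0.5,0,0,0.4,0,0.006,0.001,-0.5,0,0,0.4,0,0.006,0.001,-0.3,0,0,0.4,0,0.006,0,-0.2,0,0,0.4,0,0.005,0,0,0,0]

```text
clock: 11.65
tcp_pos: [0.6416, 0.0954, 0.0364]
orientation: [-0.008, 0.717, 0.696, -0.006]
wrist_force: [-7.0, 0.3, 6.1]
finger_gap: 0.0597
```

```bash
python3 -c "
from h import *
plan([.6435,.097,.037],1.54,3,.4)"
```

```text
t 11.65 tcp [0.6416 0.0954 0.0364] yaw 1.5411 z [-0.0189  0.0033 -0.9998] gap 0.0597 F [-7.    0.31  6.12]
[0.4, 0.0005, 0.0006, -0.0002, -0.36, -0.05, 0.02]
[0.4, 0.0005, 0.0006, -0.0002, -0.36, -0.05, 0.02]
[0.4, 0.0005, 0.0006, -0.0002, -0.36, -0.05, 0.02]
```

carry_out:
  moves: [0.4,0,0.005,0,-0.3,0,0,0.4,0,0.003,0,0,0,0,0.4,0,-0.02,0,0,0,0,0.4,0,-0.03,-0.01,0,0,0,0.4,0,-0.03,-0.02,0,0,0]

```text
clock: 12.28
tcp_pos: [0.565, 0.0974, 0.067]
orientation: [-0.009, 0.717, 0.697, -0.008]
wrist_force: [0.0, 0.4, 0.2]
finger_gap: 0.0598
```

```bash
python3 -c "
from h import *
plan([.52,-.2,.14],1.54,8,.4)"
```

```text
t 12.28 tcp [0.565  0.0974 0.067 ] yaw 1.5413 z [-0.0236  0.0027 -0.9997] gap 0.0598 F [0.01 0.42 0.16]
[0.4, -0.0373, -0.0047, -0.0091, -0.17, -0.01, 0.01]
[0.4, -0.0373, -0.0047, -0.0091, -0.17, -0.01, 0.01]
[0.4, -0.0373, -0.0047, -0.0091, -0.17, -0.01, 0.01]
[0.4, -0.0373, -0.0046, -0.0091, -0.17, -0.01, 0.01]
[0.4, -0.0373, -0.0046, -0.0091, -0.17, -0.01, 0.01]
[0.4, -0.0373, -0.0046, -0.0091, -0.17, -0.01, 0.01]
[0.4, -0.0373, -0.0045, -0.0091, -0.17, -0.01, 0.01]
[0.4, -0.0373, -0.0045, -0.0091, -0.17, -0.01, 0.01]
```

carry_out:
  moves: [0.4,-0.02,-0.01,-0.025,-0.3,0,0,0.4,-0.04,-0.005,-0.02,-0.3,0,0,0.4,-0.05,-0.005,-0.01,-0.3,0,0,0.4,-0.06,-0.005,0,-0.2,0,0,0.4,-0.06,-0.005,0,0,0,0]

```text
clock: 12.9
tcp_pos: [0.5296, -0.1337, 0.1271]
orientation: [0.0, 0.714, 0.701, 0.001]
wrist_force: [1.2, 0.7, 1.1]
finger_gap: 0.0596
```

carry_out:
  moves: [0.4,-0.05,0,0,0,0,0,0.4,-0.04,0,0,0,0,0,0.4,-0.02,0,0,0,0,0,0.4,0,0,0,0,0,0,0.4,0,0,0,0,0,0]

```text
clock: 13.52
tcp_pos: [0.527, -0.2504, 0.128]
orientation: [0.001, 0.715, 0.699, 0.001]
wrist_force: [-0.5, 0.7, -0.1]
finger_gap: 0.0597
```

Run:
```python
from h import *
a=np.mean([env.read_camera("top") for _ in range(6)],0)[:,:,::-1]
np.save("t4.npy",a)
c=a[125:205,265:415].astype(np.uint8)
cv2.imwrite("pics/t4.png",cv2.resize(c,None,fx=5,fy=5,interpolation=cv2.INTER_CUBIC))
plan([.56,-.0164,.1],1.54,5,.4)
```

```text
t 13.82 tcp [ 0.5272 -0.2506  0.1282] yaw 1.5477 z [ 4.2e-03 -8.0e-04 -1.0e+00] gap 0.0597 F [-0.09  0.64  0.01]
[0.4, 0.047, 0.0054, 0.0056, 0.05, 0.01, 0.09]
[0.4, 0.047, 0.0054, 0.0056, 0.05, 0.01, 0.09]
[0.4, 0.047, 0.0053, 0.0056, 0.05, 0.01, 0.09]
[0.4, 0.047, 0.0052, 0.0056, 0.05, 0.01, 0.09]
[0.4, 0.047, 0.0052, 0.0056, 0.05, 0.01, 0.09]
```

View pics/t4.png

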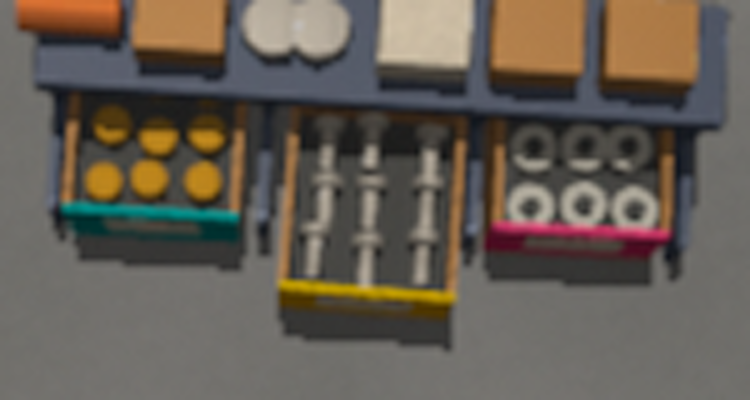

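Teal is in its bay, nearly flush (front-wall top inner edge about 62,205 to 240,212 in the crop). Pink is home (487,222 to 670,232) and yellow is proud. Now I'll get the relative depths.

Run:
```python
from h import *
c=lambda L: (np.array(L,float)-2)/5+[265,125]
yaw=-.031
u=np.array([np.cos(yaw),np.sin(yaw)])
f=lambda L,z: (back("top",c(L),z)[:,:2]@u).round(4)
print("roof front ->origin",f([(35,88),(722,128)],.094)-.053)
print("teal inner edge->front",f([(62,205),(240,212)],.06)-.004)
print("pink",f([(487,222),(670,232)],.06)-.004)
print("yellow",f([(280,282),(455,292)],.06)-.004)
print("div bottoms",f([(60,240),(263,252),(468,264),(673,278)],0))
v=np.array([-np.sin(yaw),np.cos(yaw)])
g=lambda L,z:(back("top",c(L),z)[:,:2]@v).round(4)
print("lat: div",g([(57,180),(265,180),(472,190),(684,190)],.04),"teal",g([(62,208),(240,214)],.06),"yel",g([(280,285),(455,295)],.06),"pink",g([(487,226),(670,236)],.06))
# gradient profile along rows around each strip
a=np.load("t4.npy")
for nm,x in(("teal",295),("pink",381)):
    print(nm,a[160:182,x-3:x+4].mean(1).round(0).astype(int).tolist())
```

```text
roof front ->origin [0.6532 0.6532]
teal inner edge->front [0.6511 0.6529]
pink [0.6552 0.6556]
yellow [0.6179 0.6181]
div bottoms [0.6486 0.6486 0.6486 0.6476]
lat: div [ 0.1695  0.0612 -0.0468 -0.1571] teal [0.1635 0.0726] yel [ 0.0501 -0.0389] pink [-0.0535 -0.1468]
teal [[32, 128, 179], [31, 125, 174], [29, 115, 160], [26, 88, 121], [29, 54, 68], [54, 58, 60], [117, 122, 43], [128, 133, 0], [89, 93, 12], [61, 68, 61], [61, 69, 74], [53, 58, 46], [50, 52, 29], [52, 53, 49], [53, 54, 55], [53, 54, 55], [53, 54, 55], [54, 54, 56], [91, 94, 96], [110, 114, 116], [110, 113, 115], [110, 113, 115]]
pink [[60, 64, 65], [95, 102, 104], [136, 148, 153], [145, 158, 163], [125, 135, 139], [107, 115, 118], [107, 116, 119], [116, 126, 130], [142, 155, 160], [137, 145, 163], [118, 95, 198], [88, 46, 174], [61, 46, 109], [59, 62, 83], [56, 61, 73], [43, 40, 72], [43, 42, 62], [51, 53, 54], [52, 53, 54], [52, 53, 54], [52, 53, 53], [51, 53, 53]]
```

By camera, along the rack axis: roof gives the mouth at 0.6532, teal front 0.652, pink 0.6554, yellow 0.618. Teal is flush within about 1 mm, so yellow needs about 35 mm.

carry_out:
  moves: [0.4,0.047,0.007,0.002,0,0,0.1,0.4,0.047,0.007,0.002,0,0,0.1,0.4,0.047,0.007,0.002,0,0,0.1,0.4,0.047,0.007,0.002,0,0,0.1,0.4,0.04,0.006,0.002,0,0,0.1]

```text
clock: 14.45
tcp_pos: [0.5693, -0.0186, 0.1186]
orientation: [0.003, 0.72, 0.694, 0.002]
wrist_force: [-0.2, -0.2, -0.4]
finger_gap: 0.06
```

```bash
python3 -c "
from h import *
plan([.575,-.0136,.036],1.54,4,.4)"
```

```text
t 14.45 tcp [ 0.5693 -0.0186  0.1186] yaw 1.5352 z [ 0.0074 -0.0021 -1.    ] gap 0.06 F [-0.18 -0.15 -0.44]
[0.4, 0.0013, 0.0012, 0.0207, 0.11, 0.03, -0.07]
[0.4, 0.0013, 0.0013, 0.0207, 0.11, 0.03, -0.07]
[0.4, 0.0013, 0.0013, 0.0207, 0.11, 0.03, -0.07]
[0.4, 0.0013, 0.0013, 0.0207, 0.11, 0.03, -0.07]
```

carry_out:
  moves: [0.4,0.001,0.001,0.021,0.1,0,0,0.4,0.001,0.001,0.021,0.1,0,0,0.4,0.001,0.001,0.021,0.1,0,0,0.4,0.001,0.001,0.02,0.1,0,0,0.4,0,0,0,0,0,0]

```text
clock: 15.08
tcp_pos: [0.5745, -0.0078, 0.0346]
orientation: [0.001, 0.716, 0.698, 0.0]
wrist_force: [0.1, 0.6, -0.2]
finger_gap: 0.0597
```

carry_out:
  moves: [0.4,0,0.01,0,0,0,0,0.4,0,0.01,0,0,0,0,0.4,0,0.008,0,0,0,0,0.4,0,0.006,0,0,0,0,0.4,0,0.006,0,0,0,0]

```text
clock: 15.7
tcp_pos: [0.6178, -0.009, 0.0376]
orientation: [0.002, 0.716, 0.698, 0.001]
wrist_force: [-4.0, -1.2, 1.9]
finger_gap: 0.0597
```

```bash
python3 -c "
from h import *
plan([.6425,-.0145,.036],1.54,4,.4)"
```

```text
t 15.7 tcp [ 0.6178 -0.009   0.0376] yaw 1.546 z [ 0.0043 -0.0023 -1.    ] gap 0.0597 F [-4.05 -1.19  1.89]
[0.4, -0.0012, 0.0062, 0.0004, 0.06, 0.03, 0.09]
[0.4, -0.0012, 0.0062, 0.0004, 0.06, 0.03, 0.09]
[0.4, -0.0012, 0.0062, 0.0004, 0.06, 0.03, 0.09]
[0.4, -0.0012, 0.0062, 0.0004, 0.06, 0.03, 0.09]
```

carry_out:
  moves: [0.4,0,0.006,0,0,0,0,0.4,0,0.006,0,0,0,0.2,0.4,0,0.006,0,0,0,0.2,0.4,0,0.006,0,0,0,0,0.4,0,0.005,0,0,0,0]

```text
clock: 16.32
tcp_pos: [0.6468, -0.0097, 0.0377]
orientation: [0.001, 0.718, 0.696, -0.0]
wrist_force: [-4.2, 0.5, 2.8]
finger_gap: 0.0598
```

```bash
python3 -c "
from h import *
plan([.6425,-.0145,.036],1.54,2,.4)"
```

```text
t 16.32 tcp [ 0.6468 -0.0097  0.0377] yaw 1.5385 z [ 8.0e-04 -2.1e-03 -1.0e+00] gap 0.0598 F [-4.16  0.49  2.81]
[0.4, -0.0025, -0.0021, 0.0008, 0.02, 0.06, -0.04]
[0.4, -0.0025, -0.0021, 0.0008, 0.02, 0.06, -0.04]
```

carry_out:
  moves: [0.4,0,-0.03,0,0,0,0,0.4,0,-0.04,-0.02,0,0,0,0.4,-0.04,-0.02,-0.04,0,0,0,0.4,-0.05,0,-0.02,0,0,0,0.4,-0.06,0,0,0,0,0]

```text
clock: 16.95
tcp_pos: [0.558, -0.1574, 0.1205]
orientation: [0.007, 0.715, 0.699, 0.004]
wrist_force: [1.4, -0.3, -0.6]
finger_gap: 0.0598
```

carry_out:
  moves: [0.4,-0.05,0,0,0,0,0,0.4,-0.04,0,0,0,0,0,0.4,-0.03,0,0,0,0,0,0.4,-0.02,0,0,0,0,0,0.4,0,0,0,0,0,0]

```text
clock: 17.58
tcp_pos: [0.5608, -0.3106, 0.1241]
orientation: [0.015, 0.717, 0.697, 0.006]
wrist_force: [1.0, -0.6, 0.1]
finger_gap: 0.0597
```

Run:
```python
from h import *
a=np.mean([env.read_camera("top") for _ in range(6)],0)[:,:,::-1]
np.save("t5.npy",a)
c=a[125:195,265:415].astype(np.uint8)
cv2.imwrite("pics/t5.png",cv2.resize(c,None,fx=5,fy=5,interpolation=cv2.INTER_CUBIC))
plan([.56,-.0164,.1],1.54,5,.4)
```

```text
t 17.88 tcp [ 0.5604 -0.3076  0.1242] yaw 1.545 z [ 0.0286 -0.0114 -0.9995] gap 0.0597 F [-0.3  -0.2   0.21]
[0.4, 0.0583, -0.0017, 0.0042, 0.33, 0.12, 0.06]
[0.4, 0.0583, -0.0017, 0.0043, 0.33, 0.12, 0.06]
[0.4, 0.0582, -0.0018, 0.0044, 0.33, 0.12, 0.06]
[0.4, 0.0582, -0.0018, 0.0046, 0.33, 0.12, 0.06]
[0.4, 0.0582, -0.0018, 0.0047, 0.33, 0.12, 0.06]
```

View pics/t5.png

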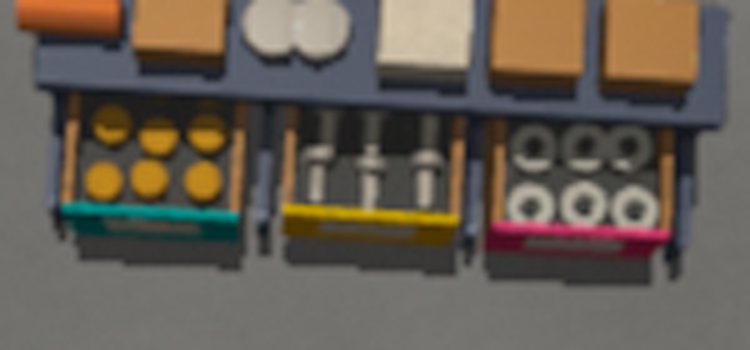

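Run:
```python
from h import *
c=lambda L: (np.array(L,float)-2)/5+[265,125]
yaw=-.031
u=np.array([np.cos(yaw),np.sin(yaw)])
f=lambda L,z: (back("top",c(L),z)[:,:2]@u).round(4)
print("yellow",f([(285,206),(462,214)],.06)-.004)
a=np.load("t5.npy"); b=np.load("t4.npy")
import numpy as np
# sub-pixel inner edge: colour-saturation threshold down each column
def edge(a,x0,x1,ch):
    out=[]
    for x in range(x0,x1):
        col=a[160:180,x]; s=ch(col); m=s.max(); i=np.argmax(s>m/2)
        out.append((x,160+i-1+(m/2-s[i-1])/(s[i]-s[i-1])))
    k=np.polyfit(*np.array(out).T,1); xs=np.array([x0,x1-1]); return np.c_[xs,np.polyval(k,xs)]
for nm,x0,x1,ch in(("teal",280,311,lambda c:np.minimum(c[:,0],c[:,1])-c[:,2]),("yellow",324,355,lambda c:np.minimum(c[:,1],c[:,2])-c[:,0]-.35*c[:,2]),("pink",365,397,lambda c:c[:,2]-c[:,1])):
    e=edge(a,x0,x1,ch); print(nm,e.round(2).tolist(),(back("top",e,.06)[:,:2]@u-.004).round(4))
im=back("top",[[507,205],[527,197]],.0); print("can?",im, back("top",[[527,197]],.17))
```

```text
yellow [0.6574 0.6586]
teal [[280.0, 165.07], [310.0, 166.74]] [0.653  0.6532]
yellow [[324.0, 165.63], [354.0, 167.55]] [0.6582 0.6578]
pink [[365.0, 168.68], [396.0, 170.26]] [0.6565 0.6571]
can? [[ 0.5832569  -0.46874996  0.        ]
 [ 0.60639262 -0.52295689  0.        ]] [[ 0.58016131 -0.43389542  0.17      ]]
```

Yellow is flush and straight. Sub-pixel front positions: teal 0.6531, yellow 0.6580, pink 0.6568 m, and the robot's contact reading agrees (0.6578). Teal is about 3 mm shallow, so I'll nudge it.

carry_out:
  moves: [0.4,0.045,0,0.001,0.3,0.1,0,0.4,0.045,0,0.001,0.3,0.1,0,0.4,0.045,0,0.001,0.3,0.1,0,0.4,0.045,0,0.001,0.3,0.1,0,0.4,0.045,0,0.001,0.3,0.1,0]

```text
clock: 18.5
tcp_pos: [0.5668, -0.0759, 0.1181]
orientation: [0.003, 0.716, 0.698, 0.001]
wrist_force: [0.1, 0.0, 1.2]
finger_gap: 0.06
```

```bash
python3 -c "
from h import *
plan([.575,.096,.1],1.54,5,.4)"
```

```text
t 18.5 tcp [ 0.5668 -0.0759  0.1181] yaw 1.5447 z [ 0.005  -0.0029 -1.    ] gap 0.06 F [0.14 0.04 1.17]
[0.4, 0.0344, 0.0007, 0.0035, 0.06, 0.03, 0.05]
[0.4, 0.0344, 0.0007, 0.0035, 0.06, 0.03, 0.05]
[0.4, 0.0344, 0.0007, 0.0036, 0.06, 0.03, 0.05]
[0.4, 0.0344, 0.0006, 0.0036, 0.06, 0.03, 0.05]
[0.4, 0.0344, 0.0006, 0.0036, 0.06, 0.03, 0.05]
```

carry_out:
  moves: [0.4,0.036,0.001,0.004,0,0,0,0.4,0.036,0.001,0.004,0,0,0,0.4,0.036,0.001,0.004,0,0,0,0.4,0.034,0.001,0.004,0,0,0,0.4,0.02,0,0.004,0,0,0]

```text
clock: 19.12
tcp_pos: [0.5731, 0.0978, 0.0988]
orientation: [0.003, 0.713, 0.701, 0.002]
wrist_force: [-0.8, -0.5, -0.4]
finger_gap: 0.0597
```

```bash
python3 -c "
from h import *
plan([.60,.096,.036],1.54,4,.4)"
```

```text
t 19.12 tcp [0.5731 0.0978 0.0988] yaw 1.5542 z [ 0.0075 -0.0023 -1.    ] gap 0.0597 F [-0.79 -0.5  -0.42]
[0.4, -0.0003, 0.0066, 0.0157, 0.11, 0.03, 0.2]
[0.4, -0.0003, 0.0066, 0.0157, 0.11, 0.03, 0.2]
[0.4, -0.0003, 0.0067, 0.0157, 0.11, 0.03, 0.2]
[0.4, -0.0003, 0.0067, 0.0157, 0.11, 0.03, 0.2]
```

carry_out:
  moves: [0.4,0,0.007,0.016,0.1,0,0.2,0.4,0,0.007,0.016,0.1,0,0.2,0.4,0,0.007,0.016,0.1,0,0.2,0.4,0,0.007,0.014,0.1,0,0.2,0.4,0,0,0,0,0,0]

```text
clock: 19.75
tcp_pos: [0.6021, 0.0974, 0.0316]
orientation: [0.0, 0.718, 0.697, -0.002]
wrist_force: [-0.0, 0.7, 0.2]
finger_gap: 0.0599
```

```bash
python3 -c "
from h import *
plan([.648,.096,.036],1.54,5,.4)"
```

```text
t 19.75 tcp [0.6021 0.0974 0.0316] yaw 1.5411 z [-0.0018 -0.0027 -1.    ] gap 0.0599 F [-0.02  0.69  0.18]
[0.4, -0.0, 0.0092, -0.0009, -0.02, 0.03, 0.01]
[0.4, -0.0, 0.0092, -0.0009, -0.02, 0.03, 0.01]
[0.4, -0.0, 0.0092, -0.0009, -0.02, 0.03, 0.01]
[0.4, -0.0, 0.0092, -0.0009, -0.02, 0.03, 0.01]
[0.4, 0.0, 0.0092, -0.0009, -0.02, 0.03, 0.01]
```

carry_out:
  moves: [0.4,0,0.01,-0.001,0,0,0,0.4,0,0.01,-0.001,0,0,0,0.4,0,0.01,-0.001,0,0,0,0.4,0,0.008,0,0,0,0,0.4,0,0.004,0,0,0,0]

```text
clock: 20.38
tcp_pos: [0.6471, 0.0954, 0.0365]
orientation: [0.0, 0.718, 0.696, -0.001]
wrist_force: [-6.8, -0.0, 4.9]
finger_gap: 0.0595
```

```bash
python3 -c "
from h import *
plan([.648,.096,.036],1.54,1,.4)"
```

```text
t 20.38 tcp [0.6471 0.0954 0.0365] yaw 1.5402 z [-0.0013 -0.0026 -1.    ] gap 0.0595 F [-6.77 -0.01  4.93]
[0.4, 0.0006, 0.0009, 0.0005, -0.07, 0.15, 0.01]
```

Very close. One more small row, then back off and take a final check from clear of the rack.

carry_out:
  moves: [0.4,0,0.004,0,0,0,0,0.4,0,-0.03,0,0,0,0,0.4,0,-0.04,-0.02,0,0,0,0.4,-0.03,-0.02,-0.04,0,0,0,0.4,-0.05,0,-0.03,0,0,0]

```text
clock: 21.0
tcp_pos: [0.553, 0.0202, 0.1262]
orientation: [-0.003, 0.715, 0.699, -0.005]
wrist_force: [1.1, 0.3, -0.1]
finger_gap: 0.0599
```

carry_out:
  moves: [0.4,-0.06,0,-0.01,0,0,0,0.4,-0.06,0,0,0,0,0,0.4,-0.06,0,0,0,0,0,0.4,-0.04,0,0,0,0,0,0.4,-0.02,0,0,0,0,0]

```text
clock: 21.62
tcp_pos: [0.55, -0.2289, 0.1431]
orientation: [0.002, 0.715, 0.699, -0.002]
wrist_force: [-0.2, 0.5, -0.6]
finger_gap: 0.0597
```

Run:
```python
from h import *
fr=[env.read_camera("top") for _ in range(6)]; a=np.mean(fr,0)[:,:,::-1]
u=np.array([np.cos(-.031),np.sin(-.031)])
def edge(a,x0,x1,ch):
    out=[]
    for x in range(x0,x1):
        col=a[160:180,x]; s=ch(col); m=s.max(); i=np.argmax(s>m/2)
        out.append((x,160+i-1+(m/2-s[i-1])/(s[i]-s[i-1])))
    k=np.polyfit(*np.array(out).T,1); xs=np.array([x0,x1-1]); return np.c_[xs,np.polyval(k,xs)]
for nm,x0,x1,ch in(("teal",280,311,lambda c:np.minimum(c[:,0],c[:,1])-c[:,2]),("yellow",324,355,lambda c:np.minimum(c[:,1],c[:,2])-c[:,0]-.35*c[:,2]),("pink",365,397,lambda c:c[:,2]-c[:,1])):
    e=edge(a,x0,x1,ch); print(nm,(back("top",e,.06)[:,:2]@u-.004).round(4))
plan([.5,-.2,.15],1.54,1,.4)
f=lambda i:cv2.resize(i.astype(np.uint8),None,fx=2.5,fy=2.5,interpolation=cv2.INTER_CUBIC)
s=env.read_camera("side")[:,:,::-1]
cv2.imwrite("pics/f.png",np.vstack([np.hstack([f(a[120:220,260:420]),f(s[130:230,230:390])]),cv2.resize(a.astype(np.uint8)[50:400],(800,340))[:300]]))
```

```text
teal [0.6571 0.6571]
yellow [0.6582 0.6578]
pink [0.6565 0.6571]
t 21.93 tcp [ 0.5501 -0.225   0.1429] yaw 1.5515 z [-0.0013 -0.0048 -1.    ] gap 0.0596 F [-0.7   1.02 -0.37]
[0.4, 0.024, -0.0506, -0.0072, -0.07, 0.28, 0.66]
```

View pics/f.png

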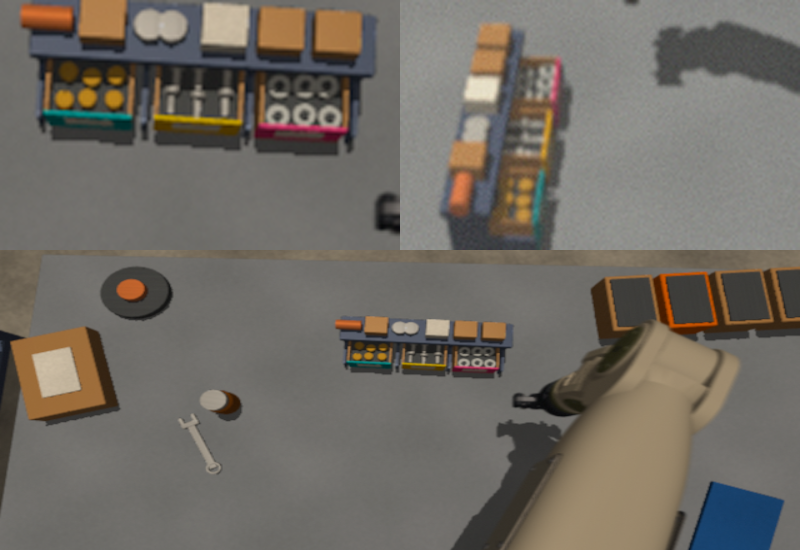

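The three fronts line up (teal about 90,120, yellow 198,127, pink 300,133 in the top-left crop), and the jar and wrench are unmoved. The forearm hides the can in this view, so I'll compare it numerically in the side view, then hand in.

Run:
```python
from h import *
a=cv2.imread("pics/side0.png").astype(int); b=env.read_camera("side")[:,:,::-1].astype(int)
for i in(a,b):
    c=i[70:130,300:335]; m=(c[:,:,2]>90)&(c[:,:,1]<60); print(m.sum(),np.argwhere(m).mean(0).round(2))
for nm,(y0,y1,x0,x1) in dict(jar=(275,315,300,335),wrench=(298,338,325,392)).items():
    print(nm,np.abs(a-b)[y0:y1,x0:x1].mean().round(2))
print(env.get_state()["wrist_force"],np.abs(env.get_state()["qvel"]).max()); 
print(env.hand_in())
```

```text
265 [34.98 13.56]
166 [39.1  12.37]
jar 4.15
wrench 4.06
[0.2211259  0.5143435  0.25213929] 0.003589187191773707
the job is handed in; nothing more can be done
None
```

The job is handed in at about 22 s. All three boxes stand in the rack, one to a bay, with coloured ends towards the robot.

- **Teal box:** I pinched its front wall with the gripper, turned it straight and slid it flat into the empty left bay. I finished it with a two-finger push.
- **Yellow box:** this was the one sticking out, by about 35 mm, from the middle bay. I pushed it home with the same two-finger push.
- **Pink box:** it was already home and I left it alone.

**Final checks:**
- **Alignment:** the fronts measured 0.6571 m (teal), 0.6580 m (yellow) and 0.6568 m (pink) along the rack axis. They agree within about 1 mm, and each is straight to within about 0.02 rad.
- **Rack mouth:** this disagreed. The roof edge puts the mouth at about 0.653 m and the visible divider ends at about 0.649 m. The boxes' 3 mm of play to the back stop would put it at 0.655 m or deeper. So all three boxes may sit a few millimetres inside the dividers.
- **Forces:** the readings I saw between moves stayed under about 14 N. While I slid the teal box the gripper pressed down on it with up to about 14 N, and it stayed flat in the picture I took then.
- **Jar and wrench:** unchanged in the images.
- **Spray can:** my last check on it was inconclusive. Fewer red pixels showed in the side view, 166 against 265 at the start, probably because the gripper was partly in front of it. The arm kept about 0.1 m or more away by my estimate, and the wrist readings between moves showed no contact on that side.

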